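# Half-turn the barrel lid and hold it for checking

### The arm

A 6-joint arm with a two-finger parallel gripper is mounted at the origin on the work surface. World frame = base frame: x ahead of the robot, y to its left, z up, the work surface at z = 0. Lengths are in mm, angles in rad, forces in N, time in s.
With the tool pointing down it reaches from about 375 to 825 mm from the base axis. Payload 5.5 kg.
Tool frame: the origin (TCP) lies between the finger pads; the fingertips stand 14 mm ahead of it and the grasp point (between the pads) lies 5 mm behind it (manip.tip_extent is the distance from the TCP to the fingertips, in mm); z points along the fingers, y is the direction in which the jaws open and shut (so a half turn about z gives the same grasp; the last joint's range is limited). The gripper opens to 85 mm and grips with 20 to 120 N. Pads are 22 mm wide; open, the fingers measure 114 mm over their backs; the gripper's body (76 mm by 85 mm) begins 54 mm behind the grasp point. The pads swing forward as they close: fully open they stand 13 mm farther back than shut.
Start: joints at [-1.175, 0.314, -0.047, 1.21, 0, 1.571], TCP at [231.324, -553.61, 245.299] pointing down, gripper open.
Joint ranges: [-2.67, 2.67], [-0.69, 1.73], [-1.03, 1.25], [-2.08, 2.16], [-1.42, 1.45], [-3.14, 3.14]. Speed limits (rad/s): [2.39, 2.39, 3.01, 3.14, 3.14, 3.14].

### API

Orientations are given as a rotation vector (axis times angle).
In Python, from cell import manip gives the robot as it stands.
- The arm moves only by the shell command python3 -m creep 'ROWS' [OPENING] [FORCE]. ROWS is JSON, a list of rows, each a list of 2 entries, a list of its own where there are three numbers: the shift along the tool's x, y, z in cm, then the turn, a rotation vector about the tool's x, y, z in rad. In form: [[[tx, ty, tz], [rx, ry, rz]], ...]. A call has 1 to 12 rows; each row is the pose to reach, as a shift and turn from the pose commanded when the call began, along the tool's axes at that moment; what a row does not reach only later rows make up. A row lasts 1/12 s, in which the tool goes at most 41.7 mm and 7.16 degrees, less where a joint would pass 70% of its speed; a pose out of reach is approached as far as the arm can. A call with a gripper value outside its range is refused whole. OPENING is the finger opening in cm, from 0 to 8.54, set as the call begins (- or left out, the last holds). The fingers move at their own pace and stop on an object; FORCE is the grip in N (left out, the last holds). Time passes only in rows, so rows that repeat a pose let the fingers close. It gives the time, the measured TCP pose, the force and the opening at its end, in the units of the state.
- manip.get_obs(): the state, without advancing time (a new reading comes with each control period).
- manip.capture(name): name is "scene" or "top" or "wrist"; returns a dict with "frame" (480x640x3 uint8, blue, green, red), "camera_matrix" (3x3 intrinsics, pixels), "D" ([k1, k2, p1, p2, k3] as OpenCV has them; the pictures are not rectified), "rvec" (rotation vector, rad) and "tvec" (3), from world to camera coordinates, as OpenCV has them. Camera axes: x right, y down, z forward; pixel columns grow to the right and rows downward; lengths in mm; the calibration is good to about 2 mm. A picture is of the moment at which its call begins. There is no depth.
- manip.job_done(): hands the job in, once; it reports no verdict.
The state is a dict: "clock": time; "joint_positions": joint angles; "dq": joint speeds; "tau": joint torques, N m; "position": TCP position; "ee_rot": TCP orientation; "contact_force": force on the tool from outside, world axes, zero at the start; "wrist_torque": the same for the moment, N m; "opening": finger opening in mm.
Only numpy, scipy, OpenCV 4.12 (cv2) and the standard library are available. Lean on these libraries where they do the work, as an engineer would, in place of code of your own. Each camera call takes 0.05 s, during which the arm holds its last target. There are 200 camera calls.

### The job

Put the loose wooden lid on the open grey barrel so that its two brass lugs drop through the notches in the mouth, then turn it clockwise (seen from above) to the halfway mark, where the handle bar points at the two brass pins on the barrel's rim. Do not turn it on until it clicks into the lock; the spring inside would turn it back, so finish with the lid still gripped and held still at the pins, so that the teacher can check that the lugs have caught. Leave the other toys where they stand.

Things in the scene. Friction and masses are not known exactly. Their poses are not given: they have to be found in the camera images.
- lid_grip (a point): Centre of the bar handle of the loose wooden lid (110 g, stands upright on its neck on the table). Bar 56 mm long (x), 18 wide (y), 30 high; z up. The point is 15 mm below the bar's top, 15 above the flange top and 43 above the neck's underside. Flange below the bar: round, 72 mm diameter, 8 thick. A half turn about z makes no difference.
- lid_foot (a point): Centre of the underside of the same lid's neck; axes as lid_grip. Neck 50 mm in diameter, 20 long up to the flange, tapered to 42 mm at its lowest 5 mm. Two brass lugs stick out along +x and -x, below the bar's ends: 66 mm tip to tip, 10 wide, 6 thick, from 4 to 10 mm above this point, so 10 mm below the flange.
- barrel_mouth (a point): Centre of the open grey barrel's mouth at rim level, 100 mm above the table, z up. Hole 54 mm in diameter in an 8 mm thick lip, with two notches along +x and -x, 15 mm wide, reaching 37 mm from the centre. With bar along x the lid drops in until its flange rests on the rim, bar centre 23 mm above this point; turned, it has 2 mm of play upward.
- barrel: The grey wooden barrel, 98 mm at its widest, rim 91 mm, screwed down on a 130 mm square base plate; origin under its centre on the table, axes as barrel_mouth. Seated lugs turn clockwise only (seen from above; the other way is blocked), 90 degrees to the end stop; a sprung ball resists from about 57 degrees and clicks at about 65 to 70.
- half_mark: Two brass pins, 5 mm thick, 6 high, on the barrel's rim on opposite sides, 42.5 mm from the centre. Origin at the mouth's centre at rim level, z up; x runs through both pins and is the mouth's x turned 45 degrees clockwise seen from above. The handle bar lies along it when the lid is half turned.
- barrel_spring (a joint): Spring return in the barrel, rad: 0 at rest, grows as the lugs push it clockwise. They meet it after about 5 degrees, so it reads about 0.69 with the lid at the half mark and over 1.1 once clicked. It pushes back with 0.05 N m at first, about 0.08 N m at the half mark, and turns a released lid back.
- crate_mid (a point): Bystander: centre of the blue slatted wooden cargo crate, 100 x 100 x 65 mm.
- tender_mid (a point): Bystander: centre of the chipped orange tender car, 60 x 130 x 66 mm.
- keg_mid (a point): Bystander: centre of the small solid grey barrel load, 68 mm diameter, 65 mm high, no mouth.
- plank_mid (a point): Bystander: centre of a short plank load, 80 x 26 x 18 mm.
- tree_mid (a point): Bystander: centre of a wooden toy tree, 48 mm diameter, 75 mm high.
- track_mid (a point): Bystander: centre of a straight piece of wooden track, 170 x 40 x 12 mm.
- signal_mid (a point): Bystander: toy signal post 102 mm high on a 54 mm foot; the point is on the post, 50 mm up.
Mind the look-alikes: they are no part of the job. Leave any orange or purple look-alike of the part that bears lid_grip alone.

How it is judged (in metres and radians):
On the way:
1. the lid's lugs are through the notches and its flange is down on the rim, not yet turned (horizontal distance between lid_grip and barrel_mouth below 0.006 m and z of lid_grip in the frame of barrel_mouth below 0.0275 m and angle between lid_grip's own z axis and vertical below 0.12 rad and value of joint barrel_spring below 0.25 rad), for 0.05 s.
At the end, for the whole second after the job is handed in: Through the last second the lid sits in the mouth (centre within 6 mm, bar centre 19 to 27.5 mm above the rim, tilt under 0.12 rad), bar within 0.2 rad of the line of the pins, spring wound past 0.4 rad, lid still, fingers gripping it with over 2 N (horizontal distance between lid_grip and barrel_mouth below 0.006 m and z of lid_grip in the frame of barrel_mouth between 0.019 and 0.0275 m and angle between lid_grip's own z axis and vertical below 0.12 rad and angle between the x axis of lid_grip and the x axis of half_mark, either way round below 0.2 rad and value of joint barrel_spring above 0.4 rad and contact force between the fingers and lid above 2 N and angular speed of lid below 0.5 rad/s); the arm keeps its last pose, push and grip.
It fails at once if the lid is turned on into its lock click (value of joint barrel_spring above 1.1 rad).
It fails at once if another toy is disturbed (moved over 30 mm) (distance of any of crate_mid, tender_mid, keg_mid, plank_mid, tree_mid, track_mid, signal_mid from where it was at the start of the episode above 0.03 m).
It also fails if it takes over 48 s, if anything falls off the work surface, if the arm or the gripper's body presses on something with over 40 N, if the wrist force passes 120 N, or if a joint passes its speed limit or range.

## Working session

There is one attempt and no reset: what is moved stays moved. The work goes in short steps, Python scripts to look and compute and a shell command to move; the robot and the scene stay as the last step left them, time stands still between calls to the robot, and variables do not carry over. Pictures are saved under pics/ and viewed, about 8 in all and at most 12, crops included, and the job is handed in when it is done.

```bash
mkdir -p pics; ls; cat > h.py <<'E'
import numpy as np, cv2
from cell import manip
def snap(cam,name=None):
    c=manip.capture(cam); c={k:np.array(v) for k,v in c.items()}
    if name: cv2.imwrite('pics/'+name,c['frame'])
    np.savez('pics/'+cam+'.npz',**c); return c
def ray(c,uv,z):
    p=cv2.undistortPoints(np.array(uv,float).reshape(-1,1,2),c['camera_matrix'].astype(float),c['D'].astype(float)).reshape(-1,2)
    R=cv2.Rodrigues(c['rvec'].astype(float))[0]; t=c['tvec'].astype(float).ravel()
    o=-R.T@t; d=np.c_[p,np.ones(len(p))]@R
    return o+d*((z-o[2])/d[:,2])[:,None]
def proj(c,P):
    return cv2.projectPoints(np.array(P,float).reshape(-1,3),c['rvec'].astype(float),c['tvec'].astype(float),c['camera_matrix'].astype(float),c['D'].astype(float))[0].reshape(-1,2)
E
python3 - <<'E'
from h import *
a=snap('scene','scene1.png');b=snap('top','top1.png')
print(manip.get_obs())
for c in(a,b):
  R=cv2.Rodrigues(c['rvec'].astype(float))[0];print(-R.T@c['tvec'].ravel(),R.round(2).tolist())
E
```

```text
pics
{'clock': 0.1, 'joint_positions': array([-1.17498968e+00,  3.14196282e-01, -4.79519893e-02,  1.21023014e+00,
        4.77934627e-06,  1.57078590e+00]), 'dq': array([-0.00149899, -0.00109314,  0.00149542, -0.00047357,  0.00185692,
        0.000502  ]), 'tau': array([ 4.02505320e-04, -5.40768421e+01,  3.40540874e+01,  1.12534000e-02,
        1.58268841e-05, -3.81803176e-06]), 'position': array([ 231.14015923, -553.14954125,  244.50810022]), 'ee_rot': array([-3.07874671e+00, -6.17391999e-01,  4.81000570e-04]), 'contact_force': array([ 0.21906484,  0.66122422, -0.64803073]), 'wrist_torque': array([-0.0815102 , -0.02290949,  0.02968396]), 'opening': 85.14004086049238}
[1001.43973591 -585.78302632  774.17156723] [[0.8, 0.6, 0.01], [0.43, -0.56, -0.71], [-0.42, 0.57, -0.7]]
[ 413.31011616    9.90893507 1141.34008415] [[-0.02, -1.0, 0.0], [-0.98, 0.02, -0.18], [0.18, -0.0, -0.98]]
```

View pics/scene1.png

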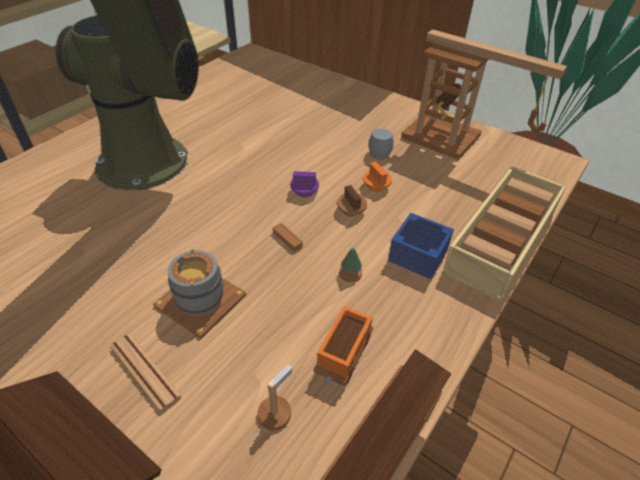

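View pics/top1.png

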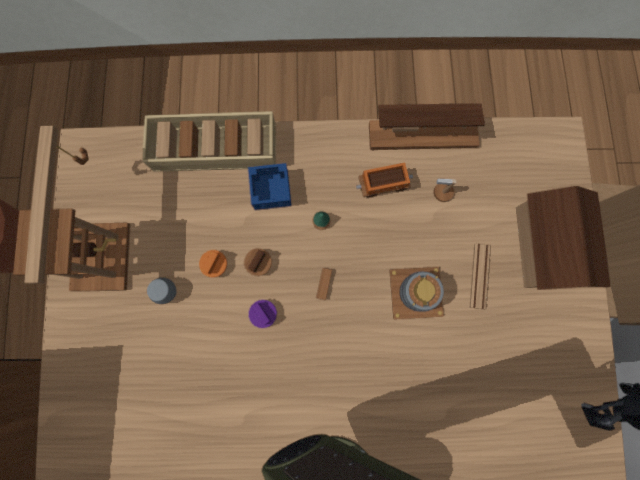

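Scene: three lids. In the top view the wooden one is at (258,262), orange at (213,263), purple at (262,314). The open barrel is at (424,292) and the solid keg at (161,291). The wooden lid fits the description, since orange and purple are the named look-alikes. I'll confirm it in one crop and measure.

```bash
python3 - <<'E'
from h import *
c=dict(np.load('pics/top.npz'));s=dict(np.load('pics/scene.npz'))
f=c['frame']
A=cv2.resize(f[232:292,228:288],(400,400),interpolation=3);B=cv2.resize(f[262:322,384:464],(400,300),interpolation=3)
A2=cv2.resize(s['frame'][175:225,325:375],(300,300)) ; B2=cv2.resize(s['frame'][240:320,160:240],(300,200))
im=np.zeros((600,800,3),np.uint8);im[:400,:400]=A;im[:300,400:]=B;im[300:600,400:700]=cv2.resize(s['frame'][240:320,160:240],(300,300),interpolation=3);im[400:600,:200]=cv2.resize(A2,(200,200))
cv2.imwrite('pics/crop1.png',im)
print('lid bar top',ray(c,[[258,262]],58),'orange',ray(c,[[213,263]],36),'purple',ray(c,[[262,314]],36))
print('barrel',ray(c,[[425,291]],100), 'scene lid',ray(s,[[352,197]],50),ray(s,[[195,268]],100))
E
```

```text
lid bar top [[546.74836914 169.09656556  58.        ]] orange [[549.51240741 288.02469137  36.        ]] purple [[417.9249047  162.27137197  36.        ]]
barrel [[ 462.17178315 -235.46503097  100.        ]] scene lid [[560.35659328 165.75344264  50.        ]] [[ 473.80660457 -233.43908566  100.        ]]
```

View pics/crop1.png

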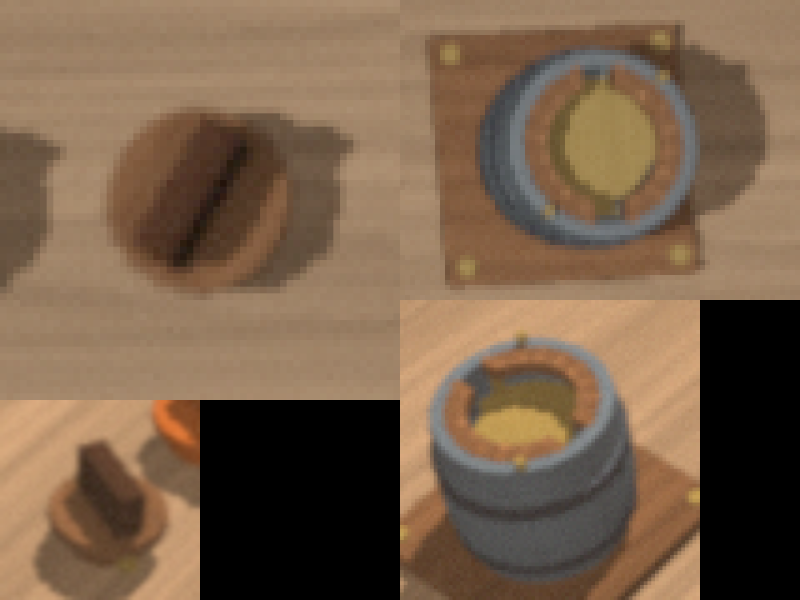

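The crop confirms it: wooden lid, bar top centre at about (257,260.5), yaw about -29°. The open barrel's notches are at about (423,277)/(426,304), which puts the mouth x at about +5°. Its pins are at (437,277)/(414,304), about -40°, so the two agree. Next I go above the lid.

```bash
cat >> h.py <<'E'
from scipy.spatial.transform import Rotation as Ro
def delta(p,yaw,o=None):
    o=o or manip.get_obs(); R=Ro.from_rotvec(o['ee_rot']); y=np.radians(yaw)
    T=Ro.from_euler('z',y)*Ro.from_euler('x',np.pi)
    print('shift cm',(R.inv().apply(np.array(p)-o['position'])/10).round(2),'turn',(R.inv()*T).as_rotvec().round(3),'yaw now',np.degrees(np.arctan2(R.as_matrix()[1,0],R.as_matrix()[0,0])).round(2),'q6',o['joint_positions'][5].round(3),'F',np.round(o['contact_force'],1))
E
python3 - <<'E'
from h import *
c=dict(np.load('pics/top.npz'))
print(ray(c,[[256.95,260.5]],58), ray(c,[[436.8,277.2],[414,304.2]],105).mean(0),ray(c,[[423.2,277],[425.8,304]],100).mean(0))
delta([545,169,200],151)
delta([545,169,200],-29)
E
```

```text
[[550.59526779 171.74054415  58.        ]] [ 462.78458301 -235.47671265  105.        ] [ 463.54226658 -234.3454254   100.        ]
shift cm [ 56.8  -54.52   4.54] turn [-1.00e-03 -2.00e-03 -2.24e+00] yaw now 22.68 q6 1.571 F [ 0.2  0.7 -0.6]
shift cm [ 56.8  -54.52   4.54] turn [-0.001  0.001  0.902] yaw now 22.68 q6 1.571 F [ 0.2  0.7 -0.6]
```

```bash
python3 -m creep '[[[56.8,-54.5,3.0],[0,0,-2.24]],[[56.8,-54.5,3.0],[0,0,-2.24]],[[56.8,-54.5,3.0],[0,0,-2.24]],[[56.8,-54.5,3.0],[0,0,-2.24]],[[56.8,-54.5,3.0],[0,0,-2.24]],[[56.8,-54.5,3.0],[0,0,-2.24]],[[56.8,-54.5,3.0],[0,0,-2.24]],[[56.8,-54.5,3.0],[0,0,-2.24]],[[56.8,-54.5,3.0],[0,0,-2.24]],[[56.8,-54.5,3.0],[0,0,-2.24]],[[56.8,-54.5,3.0],[0,0,-2.24]],[[56.8,-54.5,3.0],[0,0,-2.24]]]'
python3 -c "
from h import *
delta([550,171,200],151)"
```

```text
clock: 1.1
position: [430.7, -93.4, 226.1]
ee_rot: [1.825, 2.557, -0.0]
contact_force: [1.0, -0.4, -0.4]
opening: 85.4
shift cm [21.13 19.88  2.61] turn [-0.     0.    -0.734] yaw now 108.97 q6 1.026 F [ 1.  -0.4 -0.4]
```

```bash
python3 -m creep '[[[21.1,19.9,2.6],[0,0,-0.734]],[[21.1,19.9,2.6],[0,0,-0.734]],[[21.1,19.9,2.6],[0,0,-0.734]],[[21.1,19.9,2.6],[0,0,-0.734]],[[21.1,19.9,2.6],[0,0,-0.734]],[[21.1,19.9,2.6],[0,0,-0.734]],[[21.1,19.9,2.6],[0,0,-0.734]],[[21.1,19.9,2.6],[0,0,-0.734]],[[21.1,19.9,2.6],[0,0,-0.734]],[[21.1,19.9,2.6],[0,0,-0.734]]]'
python3 -c "
from h import *
c=snap('wrist','w1.png')
R=cv2.Rodrigues(c['rvec'].astype(float))[0];print(-R.T@c['tvec'].ravel(),R.round(2).tolist())
delta([550,171,200],151); print(proj(c,[550,171,58]))"
```

```text
clock: 1.93
position: [551.1, 167.8, 199.6]
ee_rot: [-0.794, -3.038, 0.002]
contact_force: [-0.3, -0.9, -0.3]
opening: 85.5
[486.71411042 203.86167087 327.9387485 ] [[0.49, 0.87, -0.0], [0.83, -0.47, 0.29], [0.25, -0.14, -0.96]]
shift cm [ 0.28  0.27 -0.01] turn [-0.001 -0.001 -0.006] yaw now 150.64 q6 0.807 F [-0.5  0.1  1. ]
[[320.35190675 222.52404215]]
```

View pics/w1.png

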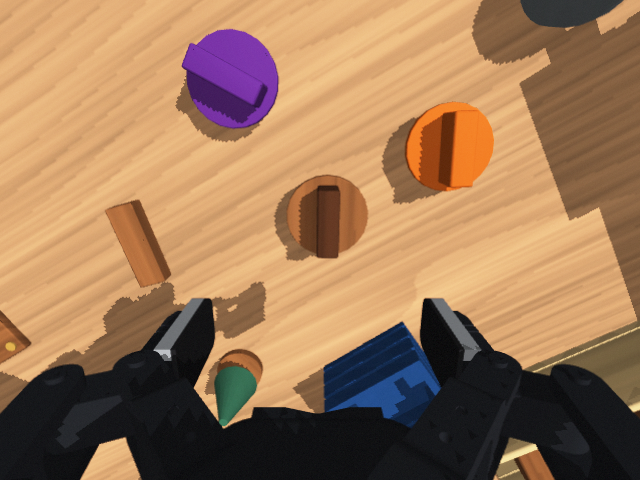

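The wrist view shows the wooden lid's bar top with corners at about (318,186), (338,186), (339,258), (317,258). It is almost exactly vertical in the image, with purple and orange well clear.

```bash
python3 -c "
from h import *
c=dict(np.load('pics/wrist.npz'))
p=ray(c,[[318,186],[338,186],[339,258],[317,258]],58);print(p)
m=p.mean(0);d=(p[2]+p[3]-p[0]-p[1])/2;print(m,np.linalg.norm(d),np.degrees(np.arctan2(d[1],d[0])))
delta([m[0],m[1],90],151);delta([m[0],m[1],48],151)"
```

```text
[[523.87105922 183.48866224  58.        ]
 [531.35556121 196.84568934  58.        ]
 [583.50229551 169.72288555  58.        ]
 [574.75257259 154.09187393  58.        ]]
[553.37037213 176.03727777  58.        ] 58.756455202435944 -28.74844396920229
shift cm [ 0.23  0.89 10.99] turn [-0.001 -0.001 -0.006] yaw now 150.64 q6 0.807 F [-0.5  0.1  1. ]
shift cm [ 0.23  0.89 15.19] turn [-0.001 -0.001 -0.006] yaw now 150.64 q6 0.807 F [-0.5  0.1  1. ]
```

```bash
python3 -m creep '[[[0.25,0.9,4],[0,0,0]],[[0.25,0.9,8],[0,0,0]],[[0.25,0.9,11],[0,0,0]],[[0.25,0.9,12.5],[0,0,0]],[[0.25,0.9,14],[0,0,0]],[[0.25,0.9,15],[0,0,0]],[[0.25,0.9,15.35],[0,0,0]],[[0.25,0.9,15.35],[0,0,0]],[[0.25,0.9,15.35],[0,0,0]]]' 
python3 -m creep '[[[0,0,0],[0,0,0]],[[0,0,0],[0,0,0]],[[0,0,0],[0,0,0]],[[0,0,0],[0,0,0]],[[0,0,0],[0,0,0]],[[0,0,0],[0,0,0]],[[0,0,0],[0,0,0]],[[0,0,0],[0,0,0]],[[0,0,0],[0,0,0]],[[0,0,0],[0,0,0]]]' 0.5 60
python3 -c "
from h import *
delta([553.4,176,46],151);snap('wrist','w2.png')"
```

```text
clock: 2.73
position: [554.6, 176.8, 47.7]
ee_rot: [0.796, 3.038, 0.001]
contact_force: [-0.3, 1.1, 0.1]
opening: 85.4
clock: 3.57
position: [554.1, 177.1, 46.9]
ee_rot: [0.795, 3.039, 0.0]
contact_force: [-0.7, -0.6, 2.7]
opening: 16.8
shift cm [ 0.01 -0.13  0.09] turn [ 0.     0.    -0.006] yaw now 150.68 q6 0.821 F [-0.7 -0.6  2.7]
```

```bash
python3 -m creep '[[[0,0,-2],[0,0,0]],[[0,0,-5],[0,0,0]],[[0,0,-9],[0,0,0]],[[0,0,-13],[0,0,0]],[[0,0,-15.5],[0,0,0]],[[0,0,-15.5],[0,0,0]]]'
python3 -c "
from h import *
delta([463,-235,200],185)"
```

```text
clock: 4.12
position: [557.4, 178.2, 208.1]
ee_rot: [0.793, 3.031, 0.008]
contact_force: [1.4, 0.9, -0.8]
opening: 17.0
shift cm [-12.01 -40.66   0.59] turn [ 0.005  0.008 -0.599] yaw now 150.68 q6 0.821 F [ 1.4  0.9 -0.8]
```

```bash
python3 - <<'E'
from h import *
c=snap('wrist'); f=c['frame'].copy()
w2=cv2.imread('pics/w2.png')
cv2.imwrite('pics/w3.png',np.hstack([w2[200:480,150:490],f[200:480,150:490]]))
E
```

```text
(no output)
```

View pics/w3.png

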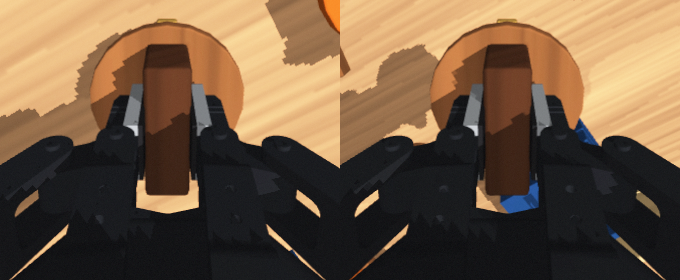

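The lid is held and the lug is visible at the flange's far edge. I'll work out the bar centre in the tool frame, using bar top edges at image (317,243) and (317,395), and carry it over.

```bash
python3 - <<'E'
from h import *
c=dict(np.load('pics/wrist.npz')); o=manip.get_obs(); R=Ro.from_rotvec(o['ee_rot'])
p=ray(c,[[317,243],[317,395],[295,244],[340,244]],o['position'][2]+11)
print(R.inv().apply(p-o['position']).round(1), o['position'])
p=ray(c,[[240,297],[393,297]],o['position'][2]-19)
print('flange sides',R.inv().apply(p-o['position']).round(1))
delta([463,-235,200],185)
E
python3 -m creep '[[[-12,-40.7,0.6],[0,0,-0.6]],[[-12,-40.7,0.6],[0,0,-0.6]],[[-12,-40.7,0.6],[0,0,-0.6]],[[-12,-40.7,0.6],[0,0,-0.6]],[[-12,-40.7,0.6],[0,0,-0.6]],[[-12,-40.7,0.6],[0,0,-0.6]],[[-12,-40.7,0.6],[0,0,-0.6]],[[-12,-40.7,0.6],[0,0,-0.6]],[[-12,-40.7,0.6],[0,0,-0.6]],[[-12,-40.7,0.6],[0,0,-0.6]],[[-12,-40.7,0.6],[0,0,-0.6]],[[-12,-40.7,0.6],[0,0,-0.6]]]'
python3 - <<'E'
from h import *
delta([463,-235,200],185)
c=snap('wrist'); s=snap('scene');t=snap('top')
print(proj(c,[463,-235,100]))
im=np.zeros((600,800,3),np.uint8);im[:480,:640]=c['frame']
cv2.imwrite('pics/w4.png',c['frame'])
E
```

```text
[[ 33.6   0.7 -11.1]
 [-32.6   0.7 -10.9]
 [ 33.2  -7.2 -11.2]
 [ 33.2   8.9 -11.1]] [556.15052379 177.84931954 204.96298707]
flange sides [[ -3.  -35.3  18.9]
 [ -3.2  36.5  19.2]]
shift cm [-12.09 -40.56   0.36] turn [ 0.003  0.005 -0.599] yaw now 150.68 q6 0.821 F [ 0.1 -0.4 -0.8]
clock: 5.17
position: [457.2, -240.0, 193.8]
ee_rot: [0.13, -3.136, 0.0]
contact_force: [-0.2, -0.7, -0.9]
opening: 16.8
shift cm [-0.62  0.46 -0.62] turn [-0.    -0.003 -0.005] yaw now -175.26 q6 -0.565 F [-0.2 -0.7 -0.9]
[[324.78165928 254.0793705 ]]
```

View pics/w4.png

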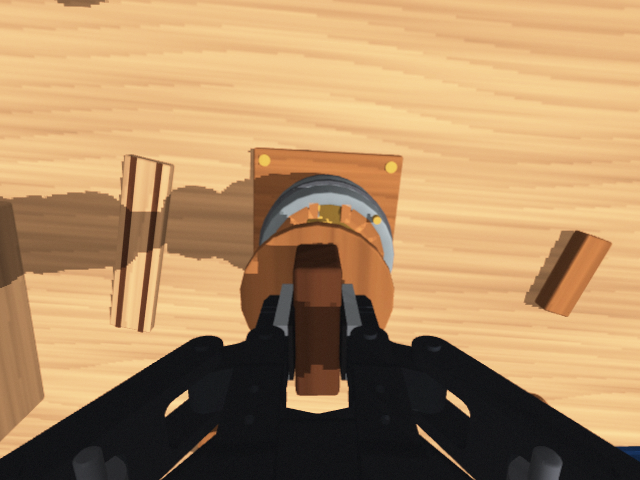

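The lid hides the mouth here: only the rim, one pin at (376,220) and base screws at (265,160)/(391,167) are visible. I'll back off 9 cm along tool −x to see the mouth with the wrist camera.

```bash
python3 -m creep '[[[-3,0.4,0],[0,0,0]],[[-6,0.4,0],[0,0,0]],[[-9,0.4,0],[0,0,0]],[[-9,0.4,0],[0,0,0]],[[-9,0.4,0],[0,0,0]],[[-9,0.4,0],[0,0,0]],[[-9,0.4,0],[0,0,0]],[[-9,0.4,0],[0,0,0]],[[-9,0.4,0],[0,0,0]]]'
python3 - <<'E'
from h import *
delta([463,-235,200],185)
c=snap('wrist'); o=manip.get_obs(); R=Ro.from_rotvec(o['ee_rot'])
for x0 in(-5,-3,-1,1):
  P=[[x0+28,0,-11],[x0+28,0,19],[x0-28,0,-11],[x0+36,0,19]]
  print(x0,proj(c,R.apply(P)+o['position']).round(1).tolist())
print(proj(c,[463,-235,100]))
cv2.imwrite('pics/w5.png',cv2.resize(c['frame'][90:430,170:470],(706,600*340//340*1)[:2],interpolation=3) if 0 else cv2.resize(c['frame'][110:410,170:470],(600,600),interpolation=3))
E
```

```text
clock: 6.07
position: [548.0, -224.5, 196.0]
ee_rot: [-0.138, 3.139, 0.0]
contact_force: [-0.4, -0.3, -1.6]
opening: 17.2
shift cm [ 8.56 -0.3  -0.4 ] turn [0.    0.    0.001] yaw now -174.96 q6 -0.477 F [-0.4 -0.3 -1.6]
-5 [[318.5, 276.9], [318.2, 249.4], [318.2, 404.3], [318.2, 232.0]]
-3 [[318.5, 271.7], [318.2, 245.1], [318.2, 400.3], [318.2, 227.6]]
-1 [[318.5, 266.5], [318.2, 240.8], [318.3, 396.2], [318.2, 223.1]]
1 [[318.5, 261.3], [318.2, 236.4], [318.3, 392.0], [318.2, 218.6]]
[[313.09257931 107.74967534]]
```

View pics/w5.png

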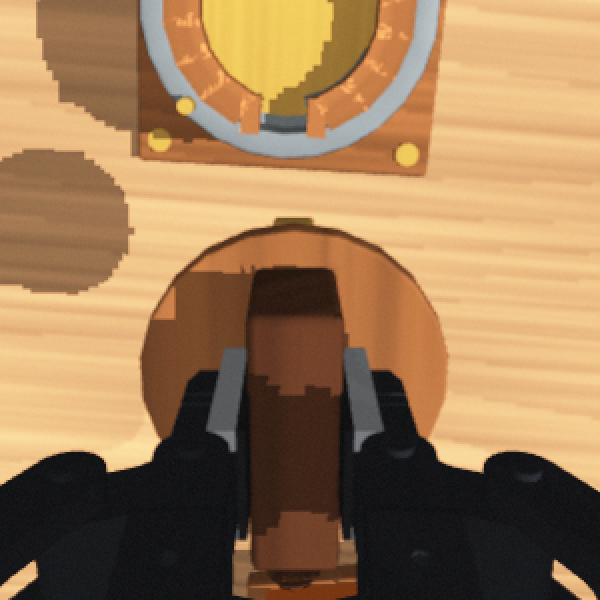

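Bar: end-face bottom at row 244, top edge at row 268, near edge at row 395, flange edge at row 224. That puts the bar centre about 1.4 mm toward tool −x, and centred in y. Next I read the mouth from the same frame.

```bash
python3 - <<'E'
from h import *
c=dict(np.load('pics/wrist.npz')); f=c['frame']
hsv=cv2.cvtColor(f,cv2.COLOR_BGR2HSV)
cv2.imwrite('pics/w6.png',cv2.resize(f[0:200,210:410],(800,600)[:1]*0 or (600,600),interpolation=3))
g=((hsv[...,1]<75)&(hsv[...,2]>110)).astype(np.uint8); g[230:]=0
n,l,st,ce=cv2.connectedComponentsWithStats(g); i=1+np.argmax(st[1:,4]); print(st[i],ce[i])
m=(l==i).astype(np.uint8)
ct=max(cv2.findContours(m,0,1)[0],key=cv2.contourArea)
P=ray(c,ct.reshape(-1,2),100)[:,:2]
ci=cv2.minEnclosingCircle(P.astype(np.float32));print('enclosing',ci)
from scipy.optimize import least_squares
r=least_squares(lambda q:np.hypot(*(P-q[:2]).T)-q[2],[463,-235,45],loss='soft_l1');print(r.x)
E
```

```text
[ 240   30  150  159 5109] [314.22235271 106.04541006]
enclosing ((466.41571044921875, -233.95489501953125), 45.05815505981445)
[ 466.47157364 -233.94629712   41.99815057]
```

View pics/w6.png

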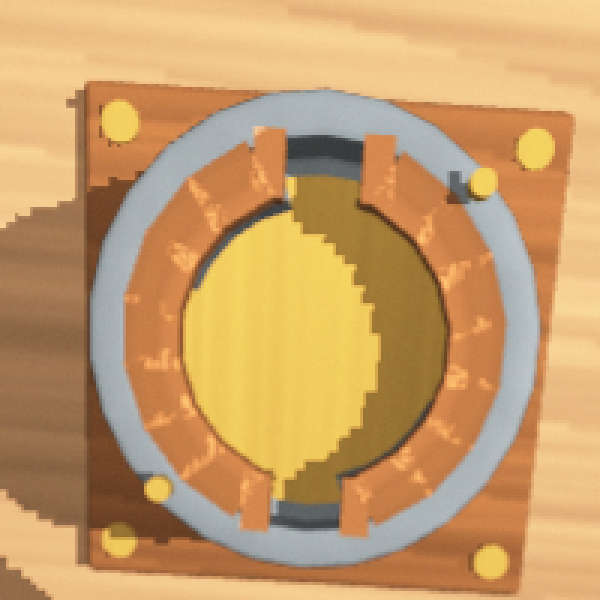

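The mouth is fully visible. The pins are at (371,60.7) and (262.7,163), and the notch centres at (318.2,50) and (312,170) in the full frame. The rim circle centre is (466.4,-234), radius 45 (expected 45.5).

```bash
python3 - <<'E'
from h import *
c=dict(np.load('pics/wrist.npz'))
for uv,z in(([[371,60.7],[262.7,163]],105),([[318.2,50],[312,170]],99)):
  p=ray(c,uv,z);d=p[0]-p[1];print(p.mean(0),np.linalg.norm(d),np.degrees(np.arctan2(d[1],d[0])))
E
python3 -c "
from h import *
o=manip.get_obs();R=Ro.from_rotvec(o['ee_rot'])
c=dict(np.load('pics/wrist.npz'))
# measured bar edges direction in the world
p=ray(c,[[210+0,0]],100)
for y in (183,185,187): delta([465,-234.5,180],y)"
```

```text
[ 466.59136    -233.73213886  105.        ] 84.97584923933826 136.72548051922476
[ 465.75620277 -233.65222074   99.        ] 68.03047691107972 -178.17297155649285
shift cm [ 8.36 -0.26  1.6 ] turn [-0.     0.     0.035] yaw now -174.97 q6 -0.477 F [ 0.2  0.8 -1.8]
shift cm [ 8.36 -0.26  1.6 ] turn [-0.     0.     0.001] yaw now -174.97 q6 -0.477 F [ 0.2  0.8 -1.8]
shift cm [ 8.36 -0.26  1.6 ] turn [-0.     0.    -0.034] yaw now -174.97 q6 -0.477 F [ 0.2  0.8 -1.8]
```

```bash
python3 -c "
from h import *
delta([464.9,-233.7,165],181.8)"
python3 -m creep '[[[4,-0.1,1],[0,0,0.055]],[[7,-0.3,2],[0,0,0.055]],[[8.37,-0.33,3.1],[0,0,0.055]],[[8.37,-0.33,3.1],[0,0,0.055]],[[8.37,-0.33,3.1],[0,0,0.055]],[[8.37,-0.33,3.1],[0,0,0.055]],[[8.37,-0.33,3.1],[0,0,0.055]],[[8.37,-0.33,3.1],[0,0,0.055]],[[8.37,-0.33,3.1],[0,0,0.055]],[[8.37,-0.33,3.1],[0,0,0.055]]]'
python3 -c "
from h import *
delta([464.9,-233.7,165],181.8);delta([464.9,-233.7,127],181.8)"
```

```text
shift cm [ 8.36 -0.18  3.1 ] turn [-0.     0.     0.056] yaw now -174.97 q6 -0.477 F [ 0.2  0.8 -1.8]
clock: 6.95
position: [466.2, -235.2, 164.9]
ee_rot: [-0.053, 3.141, -0.0]
contact_force: [-0.2, 0.8, -1.8]
opening: 16.6
shift cm [ 0.12  0.15 -0.01] turn [-0.     0.     0.002] yaw now -178.07 q6 -0.501 F [-0.2  0.8 -1.8]
shift cm [0.13 0.15 3.79] turn [-0.     0.     0.002] yaw now -178.07 q6 -0.501 F [-0.2  0.8 -1.8]
```

```bash
python3 -m creep '[[[0.12,0.15,0.2],[0,0,0]],[[0.12,0.15,0.6],[0,0,0]],[[0.12,0.15,1.0],[0,0,0]],[[0.12,0.15,1.3],[0,0,0]],[[0.12,0.15,1.6],[0,0,0]],[[0.12,0.15,1.9],[0,0,0]],[[0.12,0.15,2.2],[0,0,0]],[[0.12,0.15,2.2],[0,0,0]]]'
python3 -c "
from h import *
delta([464.9,-233.7,127],181.8);o=manip.get_obs();print(o['wrist_torque'])"
```

```text
clock: 7.62
position: [463.9, -233.6, 142.0]
ee_rot: [0.052, -3.14, -0.001]
contact_force: [0.2, -0.7, -0.5]
opening: 16.8
shift cm [-0.1  -0.02  1.5 ] turn [ 0.001 -0.001  0.002] yaw now -178.1 q6 -0.5 F [ 0.2 -0.7 -0.5]
[ 0.01041928 -0.03426845  0.01452965]
```

The foot is about 5 mm into the mouth with no force. Continue down.

```bash
python3 -m creep '[[[-0.05,0,0.3],[0,0,0]],[[-0.05,0,0.6],[0,0,0]],[[-0.05,0,0.9],[0,0,0]],[[-0.05,0,1.1],[0,0,0]],[[-0.05,0,1.3],[0,0,0]],[[-0.05,0,1.45],[0,0,0]],[[-0.05,0,1.55],[0,0,0]],[[-0.05,0,1.55],[0,0,0]]]'
python3 -c "
from h import *
delta([464.9,-233.7,127],181.8);o=manip.get_obs();print(o['wrist_torque'])"
```

```text
clock: 8.28
position: [464.7, -233.8, 127.1]
ee_rot: [0.052, -3.141, -0.0]
contact_force: [1.2, 0.6, -1.3]
opening: 17.1
shift cm [-0.02  0.01  0.01] turn [ 0.    -0.     0.002] yaw now -178.1 q6 -0.499 F [ 1.2  0.6 -1.3]
[-0.02117527  0.01655838 -0.02104761]
```

```bash
python3 -m creep '[[[0,0,0.05],[0,0,0]],[[0,0,0.1],[0,0,0]],[[0,0,0.1],[0,0,0]],[[0,0,0.1],[0,0,0]]]'
python3 - <<'E'
from h import *
delta([464.9,-233.7,127],181.8);print(manip.get_obs()['position'])
s=snap('scene');w=snap('wrist')
im=np.zeros((400,800,3),np.uint8)
im[:,:400]=cv2.resize(s['frame'][210:310,145:245],(400,400),interpolation=3);im[:,400:]=cv2.resize(w['frame'][170:430,190:450],(400,400))
cv2.imwrite('pics/w7.png',im)
E
```

```text
clock: 8.62
position: [464.9, -233.8, 126.9]
ee_rot: [-0.052, 3.141, -0.0]
contact_force: [-1.5, 0.9, 5.5]
opening: 17.2
shift cm [-0.    0.01 -0.01] turn [-0.     0.     0.002] yaw now -178.1 q6 -0.499 F [-1.5  0.9  5.5]
[ 464.88486631 -233.84496566  126.88259438]
```

View pics/w7.png

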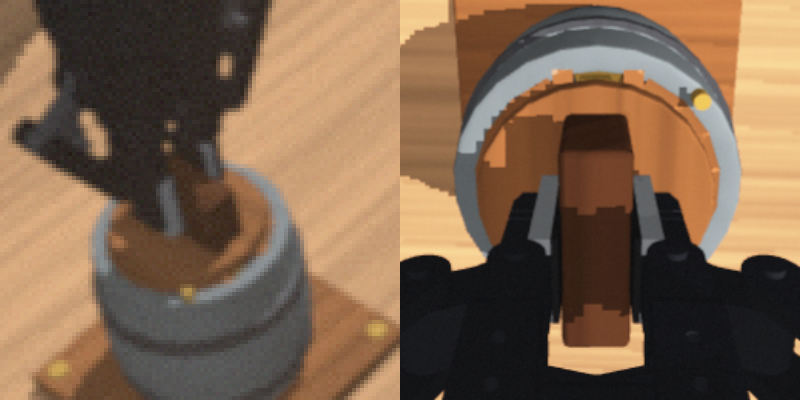

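The flange is down on the rim with the lug in its notch, pressing at about 5 N, with the pin at w7 (702,100). Next I turn clockwise about the lid centre (tool +z).

```bash
python3 -m creep '[[[0,0.01,-0.03],[0,0,0.07]],[[0,0.02,-0.05],[0,0,0.14]],[[0,0.03,-0.05],[0,0,0.21]],[[0,0.04,-0.05],[0,0,0.28]],[[-0.01,0.05,-0.05],[0,0,0.35]],[[-0.01,0.06,-0.05],[0,0,0.42]],[[-0.02,0.07,-0.05],[0,0,0.49]],[[-0.02,0.07,-0.05],[0,0,0.56]],[[-0.03,0.08,-0.05],[0,0,0.63]],[[-0.03,0.09,-0.05],[0,0,0.7]],[[-0.04,0.1,-0.05],[0,0,0.75]],[[-0.04,0.1,-0.05],[0,0,0.79]]]' - 80
python3 -m creep '[[[0,0,0],[0,0,0]],[[0,0,0],[0,0,0]],[[0,0,0],[0,0,0]],[[0,0,0],[0,0,0]],[[0,0,0],[0,0,0]],[[0,0,0],[0,0,0]]]'
python3 - <<'E'
from h import *
delta([464.9,-233.7,127],136.7);o=manip.get_obs();print(o['wrist_torque'],o['position'])
s=snap('scene');w=snap('wrist')
im=np.zeros((400,800,3),np.uint8)
im[:,:400]=cv2.resize(s['frame'][210:310,145:245],(400,400),interpolation=3);im[:,400:]=cv2.resize(w['frame'][170:430,190:450],(400,400))
cv2.imwrite('pics/w8.png',im)
E
```

```text
clock: 9.72
position: [465.2, -232.5, 127.0]
ee_rot: [1.163, 2.918, 0.001]
contact_force: [-0.3, 1.2, 1.8]
opening: 16.5
clock: 10.22
position: [465.3, -232.6, 127.0]
ee_rot: [1.16, 2.919, 0.001]
contact_force: [-1.2, 2.5, 5.3]
opening: 16.2
shift cm [-0.05 -0.1  -0.  ] turn [ 0.     0.    -0.001] yaw now 136.66 q6 0.292 F [-1.2  2.5  5.3]
[0.55490642 0.22009979 0.07850596] [ 465.26528244 -232.63070302  126.95634026]
```

View pics/w8.png

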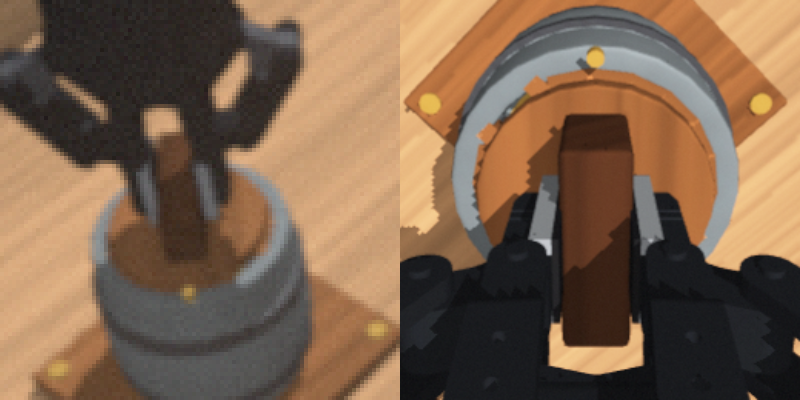

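The bar points at the pin (w8 (595,58), bar axis at column 595). The wrist torque about z is 0.0785 N m against the expected 0.08, so the lugs have caught the spring. Handing in.

```bash
python3 -c "
from h import *
delta([464.9,-233.7,127],136.7);print(manip.get_obs()['wrist_torque'],manip.job_done())"
```

```text
shift cm [-0.04 -0.1  -0.  ] turn [ 0.     0.    -0.001] yaw now 136.66 q6 0.293 F [-1.6  1.9  4.4]
the job is handed in; nothing more can be done
[0.57432801 0.21503936 0.10582839] None
```

I put the wooden lid on the open barrel, with its lugs through the notches and the flange pressed on the rim at about 5 N. I then turned it clockwise about 45° to the pins and handed it in at about 10 s, still gripped at 80 N.

- **Position:** tool yaw was 136.66° against the pin line measured at 136.7°, and the wrist picture shows the bar pointing at the pin. The bar's height matched a seated lid.
- **Spring:** the wrist torque about z was 0.08–0.11 N m, against about 0.08 N m expected at the half mark. That suggests the lugs have caught and the lid has not clicked. I could not read the spring joint itself.
- **Disagreements:** the first top view put the mouth at about +5°, but the closer wrist view gave 1.8°, which I used. A small sideways wrist moment of about 0.6 N m remained, with only 2–3 N of side force. I took it as slight off-centre binding and did not correct it.
- **Other toys:** the moves kept well clear of them, but I took no final picture to check that they had not moved.

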